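# Snap the vacuum pen back into its clip row

### The arm

A 7-joint arm with a two-finger parallel gripper is mounted at the origin on the work surface. World frame = base frame: x ahead of the robot, y to its left, z up, the work surface at z = 0. Lengths are in m, angles in rad, forces in N, time in s.
With the tool pointing down it reaches from about 0.425 to 0.825 m from the base axis. Payload 3.6 kg.
Tool frame: the origin (TCP) lies between the finger pads; the fingertips stand 11 mm ahead of it and the grasp point (between the pads) lies 8 mm behind it; z points along the fingers, y is the line along which they close (so a half turn about z gives the same grasp; the last joint's range is limited). The gripper opens to 93 mm and grips with 3 to 60 N. Pads are 15 mm wide; open, the fingers measure 128 mm over their backs; the gripper's body (75 mm by 188 mm) begins 65 mm behind the grasp point.
Start: joints at [-1.161, 0.615, -0.013, 1.423, 0.008, 1.103, -0.04], TCP at [0.275, 0.589, 0.23] pointing down, gripper open.
Joint ranges: [-3.12, 3.12], [-0.3, 2.06], [-1.34, 1.32], [0.26, 2.42], [-1.36, 4.5], [0.01, 1.98], [-2.84, 2.84]. Speed limits (rad/s): [2.79, 2.79, 3.14, 3.14, 3.14, 3.14, 3.14].

### API

Orientations are given as a 3x3 rotation matrix whose columns are the frame's x, y, z axes.
In Python, from workcell import manip, imaging, job_done gives the robot as it stands.
- The arm moves only by the tool carry_out, never from a script. Its argument "steps" is a list of rows, each an object of numbers: "hand": the opening, from -1 (shut) to 1 (fully open); "dx", "dy", "dz": the shift along the tool's x, y, z in mm; "twist": the turn about the tool's z in rad. A call has 1 to 12 rows; each row is the pose to reach, as a shift and turn from the pose commanded when the call began, along the tool's axes at that moment; what a row does not reach only later rows make up. A row lasts 1/10 s, in which the tool goes at most 50 mm and 8.59 degrees, less where a joint would pass 70% of its speed; a pose out of reach is approached as far as the arm can. A call with a gripper value outside its range is refused whole. The fingers move at their own pace and stop on an object; "force" is the grip in N (left out, the last holds). Time passes only in rows, so rows that repeat a pose let the fingers close. It gives the time, the measured TCP pose, the force, the opening and the grip force at its end, in the units of the state.
- manip.state(): the state, without advancing time (a new reading comes with each control period).
- imaging.camera(name): name is "scene" or "top" or "wrist"; returns the picture (384x512x3 uint8, red, green, blue); there is no depth.
- imaging.camera_model(name): a dict with "vfov" (degrees; the focal length in pixels is half the picture's height over the tangent of half this angle, whatever the lens; pixels are square), "cx", "cy" (the principal point, pixels), "world_from_camera" (4x4, takes a point from camera to world coordinates). Camera axes: x right, y up, looking along -z (the intrinsics and any distortion apply to the point x, -y, -z); pixel columns grow to the right and rows downward; lengths in m; the calibration is good to about 2 mm. A picture is of the moment at which its call begins: read the wrist's pose just before it. camera_model takes no time and is no camera call; for the wrist camera it gives the pose at the moment of the call.
- job_done(): hands the job in; it is judged then, once.
The state is a dict: "clock": time; "joints": joint angles; "joint_velocities": joint speeds; "tau": joint torques, N m; "position": TCP position; "tool_rot": TCP orientation; "force": force on the tool from outside, world axes, zero at the start; "moment": the same for the moment, N m; "width": opening from 0.0 (shut) to 1.0 (fully open); "grasp_force": force on a finger pad.
Only numpy, scipy, OpenCV 4.12 (cv2) and the standard library are available. Lean on these libraries where they do the work, as an engineer would, in place of code of your own. Each camera call takes 0.05 s, during which the arm holds its last target. There are 200 camera calls.

### The job

On this clean-room assembly bench, take the loose vacuum pick-up pen (the stout black one, not the slim driver) and snap it sideways into the empty station of the spring-clip row, like its two fellows: pressed fully home in both clips, about centred lengthways. Leave the two pens already in the row where they are.

Things in the scene. Friction and masses are not known exactly. Their poses are not given: they have to be found in the camera images.
- pen: Loose vacuum pen: black barrel 18 mm thick, 130 mm long, two bright rings, front cone and thin steel needle (190 mm overall), 60 g. Origin: on its axis, mid-barrel (grip here); x towards the needle; roll is free. Lies level in a white V rest, axis 32 mm above the bench; the rest has supports 42 mm either side of the origin (10 wide, 34 high), base 4 mm thick. A like rest holds a slim driver.
- station_a_seat (a point): Seat of the empty station: where mid-barrel's axis belongs, 45 mm above the bench. x along the seated pen (either way round), z up; stations 80 mm apart in y. Two steel spring clips, 12 mm wide, at x = +-40 mm, open upward: mouth 32 mm wide, 22 mm above seat; throat 12.6 mm, 9 mm above. Press straight down, about 5-10 N, to snap past it onto a stop. Rail below 8 mm thick.
- pen_b: One of the two identical pens already snapped into another station of the row; origin and axes as for the loose pen, axis 45 mm above the bench; the clips grip by spring force only, so do not knock or pull it.
- pen_c: The other identical pen already snapped into the row; origin and axes as for the loose pen; the clips grip by spring force only, so do not knock or pull it.
There are look-alikes about, which are no part of the job. Leave any orange look-alike of the pen alone.

How it is judged:
By the outcome, as a careful person would: the job done as asked, in the order asked, and still so for the second after the job is handed in, with the robot touching nothing.
It also fails if it takes over 34 s, if anything falls off the work surface, if the arm or the gripper's body presses on something with over 40 N, if the wrist force passes 120 N, or if a joint passes its speed limit or range.

## Working session

There is one attempt and no reset: what is moved stays moved. The work goes in short steps, Python scripts to look and compute and a tool call to move; the robot and the scene stay as the last step left them, time stands still between calls to the robot, and variables do not carry over. Pictures are saved under pics/ and viewed, at most 10 in all, crops included, and the job is handed in when it is done.

Besides the shell and the picture viewer there is one more tool, called as name(argument=value, ...) on one line, values as JSON. carry_out: Moves the arm, as the interface text tells. Its arguments: {"type":"object","properties":{"steps":{"type":"array"},"force":{"type":"number"}},"required":["steps"]}

```bash
ls; mkdir -p pics
python3 - <<'E'
from workcell import manip, imaging
import cv2
s=manip.state(); print({k:s[k] for k in("clock","position","tool_rot","force","width")})
for n in("scene","top"):
    m=imaging.camera_model(n); print(n,m)
    cv2.imwrite(f"pics/{n}0.png",imaging.camera(n)[:,:,::-1])
E
```

```text
pics
{'clock': 0.0, 'position': array([0.27465621, 0.58826869, 0.22850082]), 'tool_rot': array([[-9.06140350e-01,  4.22975946e-01, -1.00760736e-03],
       [ 4.22977139e-01,  9.06137341e-01, -2.33632985e-03],
       [-7.51806740e-05, -2.54323763e-03, -9.99996763e-01]]), 'force': array([-0.01409781,  0.14967712, -0.4952655 ]), 'width': 0.99907451301954}
scene {'vfov': 52.69564573909243, 'cx': 255.70476909994488, 'cy': 190.7251376856701, 'world_from_camera': array([[ 0.60560651, -0.67882787,  0.4152511 ,  0.77755699],
       [ 0.79567324,  0.50866217, -0.32888735, -0.26796697],
       [ 0.01203537,  0.52958051,  0.84817429,  0.67818937],
       [ 0.        ,  0.        ,  0.        ,  1.        ]])}
top {'vfov': 51.93434547822751, 'cx': 258.6085245893007, 'cy': 194.29497468310765, 'world_from_camera': array([[ 0.00495635,  0.98678631, -0.16195127,  0.3182184 ],
       [-0.99993139,  0.00660959,  0.00967108, -0.01941689],
       [ 0.01061373,  0.16189223,  0.98675136,  0.91252639],
       [ 0.        ,  0.        ,  0.        ,  1.        ]])}
```

Run:
```python
import cv2
a=cv2.imread('pics/top0.png');b=cv2.imread('pics/scene0.png')
cv2.imwrite('pics/top0x.png',cv2.resize(a,(800,600),interpolation=cv2.INTER_CUBIC))
cv2.imwrite('pics/scene0x.png',cv2.resize(b,(800,600),interpolation=cv2.INTER_CUBIC))
```

```text
(no output)
```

View pics/top0x.png

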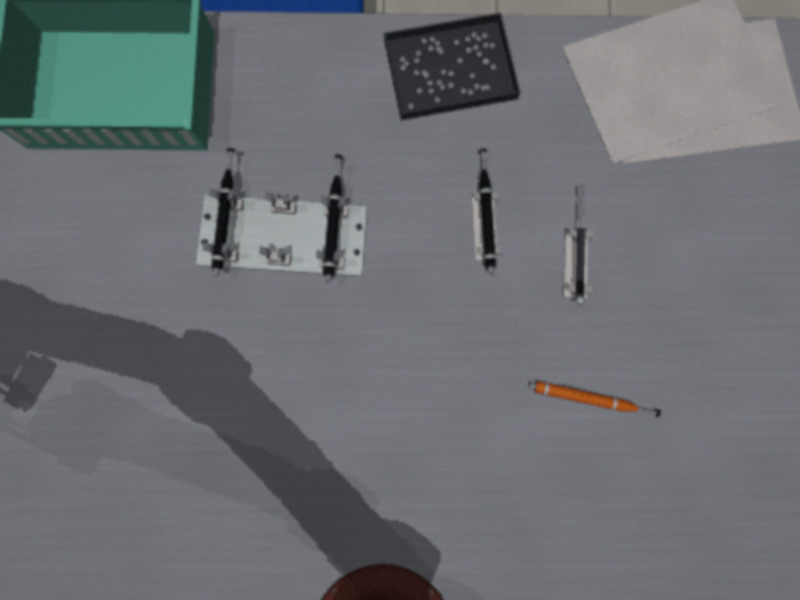

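View pics/scene0x.png

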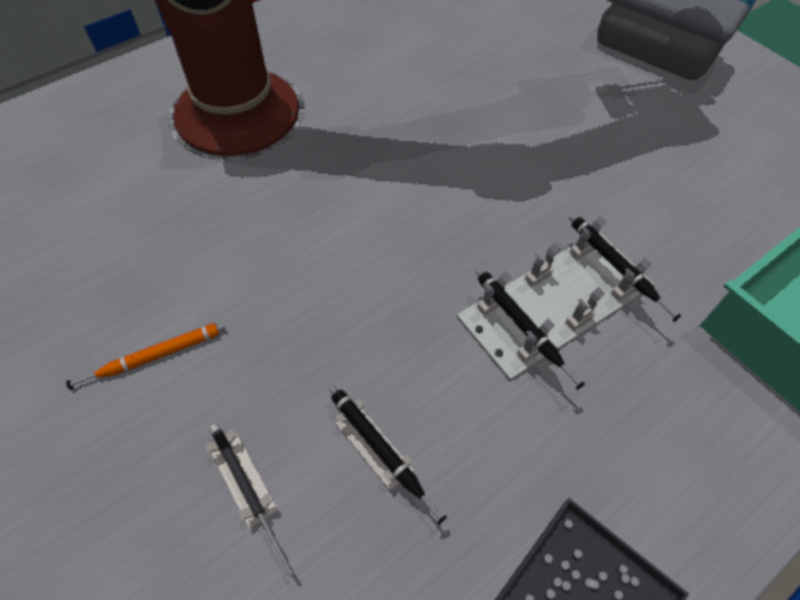

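Top view (800x600 coordinates): the loose pen runs from (490,268) to its tip at (482,150). The driver is at (577,262). The row pens are at (223,220) and (333,228), with the empty clips at (284,203) and (277,255) between them. All the needles point up in the image.

```bash
cat > h.py <<'E'
import numpy as np, cv2
from workcell import manip, imaging
def cast(m,uv,z):
    f=192/np.tan(np.radians(m['vfov'])/2); T=m['world_from_camera']
    uv=np.atleast_2d(uv).astype(float)
    d=np.c_[(uv[:,0]-m['cx'])/f,-(uv[:,1]-m['cy'])/f,-np.ones(len(uv))]@T[:3,:3].T
    return T[:3,3]+d*((z-T[2,3])/d[:,2])[:,None]
def dark(img,box,thr=45,k=3):
    x0,y0,x1,y1=box; g=img[y0:y1,x0:x1].max(2)
    m=(g<thr).astype(np.uint8)
    if k: m=cv2.morphologyEx(m,cv2.MORPH_CLOSE,np.ones((k,k)))
    n,l,s,c=cv2.connectedComponentsWithStats(m)
    i=1+np.argmax(s[1:,4]); v,u=np.nonzero(l==i)
    return np.c_[u+x0,v+y0]
def axis(m,px,z):
    "centre line of dark blob on plane z: ends, mid, yaw"
    P=cast(m,px,z)[:,:2]; c=P.mean(0); d=np.linalg.svd(P-c,full_matrices=False)[2][0]
    if d[0]<0: d=-d
    t=(P-c)@d; lo,hi=np.percentile(t,.5),np.percentile(t,99.5)
    w=(P-c)@np.array([-d[1],d[0]])
    return c+lo*d,c+hi*d,hi-lo,np.ptp(w),np.degrees(np.arctan2(d[1],d[0]))
E
python3 - <<'E'
from h import *
np.set_printoptions(precision=4,suppress=True)
B={'top':[('pen',(300,100,325,178),.032),('b',(130,100,157,178),.045),('c',(204,106,225,182),.045)],
'scene':[('pen',(208,245,276,322),.032),('b',(365,138,430,195),.045),('c',(305,172,365,238),.045)]}
for n in B:
    img=cv2.imread(f'pics/{n}0.png'); m=imaging.camera_model(n); big=[]
    for nm,b,z in B[n]:
        print(n,nm,*axis(m,dark(img,b),z))
b=cv2.imread('pics/top0.png');c=cv2.resize(b[90:190,120:330],None,fx=3.8,fy=3.8,interpolation=cv2.INTER_CUBIC)
cv2.imwrite('pics/crop1.png',cv2.convertScaleAbs(c,alpha=1.4))
E
```

```text
top pen [ 0.541  -0.1521] [ 0.63   -0.1478] 0.08906523358106108 0.014019760760046254 2.776926228956219
top b [0.5327 0.2413] [0.6217 0.2352] 0.08926186158285065 0.017916531776010408 -3.95967394061276
top c [0.5243 0.081 ] [0.6137 0.0748] 0.08968389999640947 0.015467681080498098 -3.953035967420221
scene pen [ 0.5356 -0.1532] [ 0.6285 -0.149 ] 0.09303451994662006 0.016250486641112324 2.594702162299105
scene b [0.5297 0.2406] [0.618  0.2352] 0.08838230295832361 0.021884049196669215 -3.52336523825302
scene c [0.5194 0.0806] [0.6109 0.0756] 0.09157419266223442 0.019223621846815548 -3.1111958082987954
```

View pics/crop1.png

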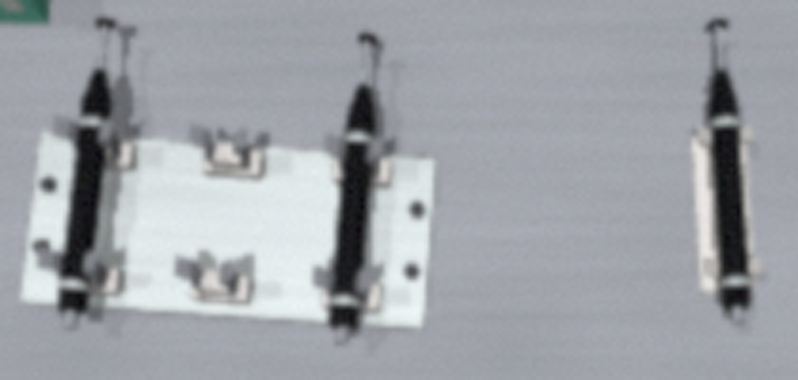

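Blob mids fall midway between each pen's two rings. The two cameras agree on the shift from the loose pen to the empty seat: about −12.4 mm in x and +308.5 mm in y. The turn is about −6°. I'll move above the loose pen first.

carry_out(steps=[{"hand": 1,"dx": -593,"dy": -539,"dz": 0,"twist": -0.483},{"hand": 1,"dx": -593,"dy": -539,"dz": 0,"twist": -0.483},{"hand": 1,"dx": -593,"dy": -539,"dz": 0,"twist": -0.483},{"hand": 1,"dx": -593,"dy": -539,"dz": 0,"twist": -0.483},{"hand": 1,"dx": -593,"dy": -539,"dz": 0,"twist": -0.483},{"hand": 1,"dx": -593,"dy": -539,"dz": 0,"twist": -0.483},{"hand": 1,"dx": -593,"dy": -539,"dz": 0,"twist": -0.483},{"hand": 1,"dx": -593,"dy": -539,"dz": 0,"twist": -0.483},{"hand": 1,"dx": -593,"dy": -539,"dz": 0,"twist": -0.483},{"hand": 1,"dx": -593,"dy": -539,"dz": 0,"twist": -0.483},{"hand": 1,"dx": -593,"dy": -539,"dz": 0,"twist": -0.483},{"hand": 1,"dx": -593,"dy": -539,"dz": 0,"twist": -0.483}])

```text
clock: 1.3
position: [0.5068, 0.0335, 0.2295]
tool_rot: [[-0.999, -0.046, -0.0], [-0.046, 0.999, 0.0], [0.0, 0.0, -1.0]]
force: [0.1, 0.5, 0.4]
width: 1.0
grasp_force: 0.0
```

carry_out(steps=[{"hand": 1,"dx": -69,"dy": -187},{"hand": 1,"dx": -69,"dy": -187},{"hand": 1,"dx": -69,"dy": -187},{"hand": 1,"dx": -69,"dy": -187},{"hand": 1,"dx": -69,"dy": -187},{"hand": 1,"dx": -69,"dy": -187},{"hand": 1,"dx": -69,"dy": -187}])

```text
invalid input at $.steps[0]: expected keys hand, dx, dy, dz, twist
```

Run:
```python
from h import *
m=imaging.camera_model('wrist'); s=manip.state(); i=imaging.camera('wrist')[:,:,::-1]
cv2.imwrite('pics/w1r.png',i); cv2.imwrite('pics/w1.png',cv2.resize(i,(800,600)))
np.save('w1.npy',m,allow_pickle=True)
print(s['clock'],s['position'],s['joints'],m)
```

```text
1.3 [0.50676949 0.03348346 0.22950956] [-0.06867584  0.39620184 -0.05680207  1.82740991  0.02744089  0.91914908
  1.47942395] {'vfov': 60.40960320826887, 'cx': 259.9920925636222, 'cy': 187.93941648727937, 'world_from_camera': array([[-4.67379541e-02, -9.54417272e-01, -2.94793545e-01,
         4.23580739e-01],
       [ 9.98906699e-01, -4.49473385e-02, -1.28508217e-02,
         3.04402377e-02],
       [-9.85139061e-04, -2.95071868e-01,  9.55474553e-01,
         3.83619589e-01],
       [ 0.00000000e+00,  0.00000000e+00,  0.00000000e+00,
         1.00000000e+00]])}
```

View pics/w1.png

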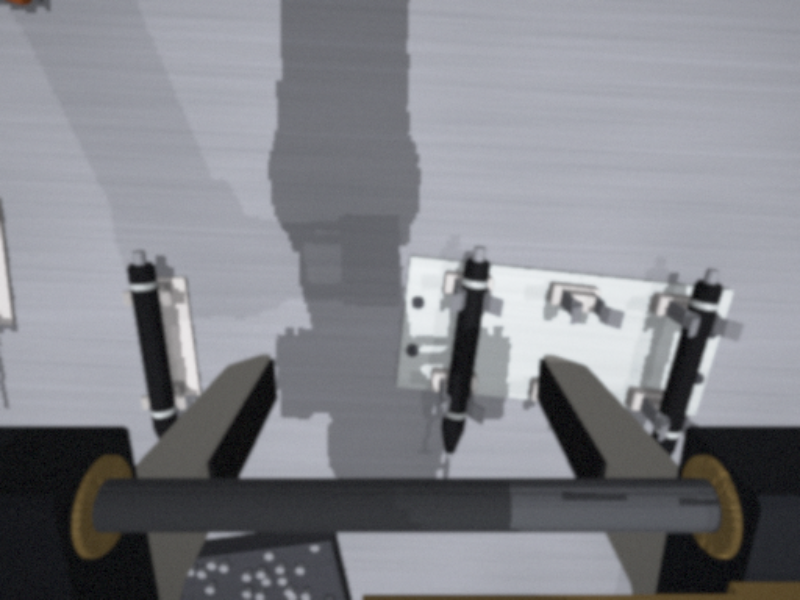

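The wrist view shows the loose pen with rings at (143,287) and (163,413) in 800-px coordinates. The row pens and the empty station's rear clip at (580,297) are also in view. I'll measure the pens here as well.

Run:
```python
from h import *
np.set_printoptions(precision=4,suppress=True)
m=np.load('w1.npy',allow_pickle=True).item(); img=cv2.imread('pics/w1r.png')
for nm,b,z in [('pen',(78,180,113,264),.032),('c',(282,180,318,266),.045),('b',(422,192,468,285),.045)]:
    a=axis(m,dark(img,b,50,0),z); print(nm,*a,'mid',(a[0]+a[1])/2)
# rings
for nm,px,z in [('pen rings',[(143,287),(163,413)],.032),('c rings',[(475,285),(457,412)],.045)]:
    P=cast(m,np.array(px)/1.5625,z); print(nm,P[:,:2],P.mean(0))
```

```text
pen [ 0.5397 -0.1512] [ 0.6324 -0.1471] 0.09274280080087532 0.017416355422304186 2.547624336501871 mid [ 0.5861 -0.1492]
c [0.5238 0.0808] [0.6165 0.0753] 0.09284778112517095 0.016228088689144996 -3.3924199398395145 mid [0.5701 0.0781]
b [0.5305 0.2411] [0.6232 0.2348] 0.09291130740644293 0.01983517059187958 -3.8702717546895533 mid [0.5768 0.238 ]
pen rings [[ 0.5359 -0.1522]
 [ 0.6369 -0.1473]] [ 0.5864 -0.1497  0.032 ]
c rings [[0.5197 0.0817]
 [0.6179 0.0768]] [0.5688 0.0792 0.045 ]
```

carry_out(steps=[{"hand": 1,"dx": -69,"dy": -187,"dz": 0,"twist": 0},{"hand": 1,"dx": -69,"dy": -187,"dz": 0,"twist": 0},{"hand": 1,"dx": -69,"dy": -187,"dz": 0,"twist": 0},{"hand": 1,"dx": -69,"dy": -187,"dz": 0,"twist": 0},{"hand": 1,"dx": -69,"dy": -187,"dz": 0,"twist": 0},{"hand": 1,"dx": -69,"dy": -187,"dz": 0,"twist": 0},{"hand": 1,"dx": -69,"dy": -187,"dz": 0,"twist": 0},{"hand": 1,"dx": -69,"dy": -187,"dz": 0,"twist": 0}])

```text
clock: 2.15
position: [0.5839, -0.1457, 0.2297]
tool_rot: [[-0.999, -0.05, -0.0], [-0.05, 0.999, 0.001], [0.0, 0.001, -1.0]]
force: [-0.0, -0.1, -0.0]
width: 1.003
grasp_force: 0.0
```

Run:
```python
from h import *
np.set_printoptions(precision=4,suppress=True)
s=manip.state();m=imaging.camera_model('wrist'); i=imaging.camera('wrist')[:,:,::-1].copy()
cv2.imwrite('pics/w2r.png',i); np.save('w2.npy',m,allow_pickle=True)
s=manip.state(); print(s['clock'],s['position'],s['tool_rot'])
T=m['world_from_camera']; f=192/np.tan(np.radians(m['vfov'])/2)
def px(p):
    q=T[:3,:3].T@(np.array(p)-T[:3,3]); return m['cx']+f*q[0]/-q[2],m['cy']+f*q[1]/q[2]
u0,v0=px((.54,-.1517,.032)); u1,v1=px((.632,-.1475,.032)); print(u0,v0,u1,v1)
b=(int(u0)-20,int(v0)-8,int(u0)+20,int(v1)+8); d=dark(i,b,50,0)
a=axis(m,d,.032); print(*a,'mid',(a[0]+a[1])/2)
```

```text
2.2 [ 0.584  -0.146   0.2298] [[-0.9988 -0.0493 -0.0002]
 [-0.0493  0.9988  0.0009]
 [ 0.0001  0.0009 -1.    ]]
255.74880855697154 124.85040232244576 255.70542595150346 206.85733968433053
[ 0.5391 -0.152 ] [ 0.6322 -0.1477] 0.09316782863800725 0.014753550070169543 2.618181809841633 mid [ 0.5856 -0.1499]
```

carry_out(steps=[{"hand": 0.2,"dx": -1.4,"dy": -4,"dz": 40,"twist": 0},{"hand": 0.2,"dx": -1.4,"dy": -4,"dz": 80,"twist": 0},{"hand": 0.2,"dx": -1.4,"dy": -4,"dz": 120,"twist": 0},{"hand": 0.2,"dx": -1.4,"dy": -4,"dz": 150,"twist": 0},{"hand": 0.2,"dx": -1.4,"dy": -4,"dz": 170,"twist": 0},{"hand": 0.2,"dx": -1.4,"dy": -4,"dz": 185,"twist": 0},{"hand": 0.2,"dx": -1.4,"dy": -4,"dz": 197,"twist": 0},{"hand": 0.2,"dx": -1.4,"dy": -4,"dz": 206,"twist": 0},{"hand": 0.2,"dx": -1.4,"dy": -4,"dz": 206,"twist": 0},{"hand": 0.2,"dx": -1.4,"dy": -4,"dz": 206,"twist": 0}])

```text
clock: 3.2
position: [0.5862, -0.1522, 0.0243]
tool_rot: [[-0.999, -0.046, 0.001], [-0.046, 0.999, -0.0], [-0.001, -0.0, -1.0]]
force: [0.1, 0.1, -0.0]
width: 0.598
grasp_force: 0.0
```

carry_out(steps=[{"hand": 0.2,"dx": 0.5,"dy": 2.2,"dz": 0,"twist": 0},{"hand": 0.2,"dx": 0.5,"dy": 2.2,"dz": 0,"twist": 0},{"hand": -1,"dx": 0.5,"dy": 2.2,"dz": 0,"twist": 0},{"hand": -1,"dx": 0.5,"dy": 2.2,"dz": 0,"twist": 0},{"hand": -1,"dx": 0.5,"dy": 2.2,"dz": 0,"twist": 0},{"hand": -1,"dx": 0.5,"dy": 2.2,"dz": 0,"twist": 0},{"hand": -1,"dx": 0.5,"dy": 2.2,"dz": 0,"twist": 0},{"hand": -1,"dx": 0.5,"dy": 2.2,"dz": 0,"twist": 0}], force=30)

```text
clock: 4.0
position: [0.5851, -0.1504, 0.0237]
tool_rot: [[-0.999, -0.046, 0.0], [-0.046, 0.999, -0.001], [-0.0, -0.001, -1.0]]
force: [-0.5, -2.3, 0.7]
width: 0.186
grasp_force: 30.0
```

carry_out(steps=[{"hand": -1,"dx": 0,"dy": 0,"dz": -15,"twist": 0},{"hand": -1,"dx": 0,"dy": 0,"dz": -50,"twist": 0},{"hand": -1,"dx": 0,"dy": 0,"dz": -90,"twist": 0},{"hand": -1,"dx": 0,"dy": 20,"dz": -125,"twist": 0},{"hand": -1,"dx": 0,"dy": 60,"dz": -125,"twist": 0.02},{"hand": -1,"dx": 0,"dy": 110,"dz": -125,"twist": 0.05},{"hand": -1,"dx": -2,"dy": 160,"dz": -125,"twist": 0.08},{"hand": -1,"dx": -2,"dy": 210,"dz": -125,"twist": 0.104},{"hand": -1,"dx": -2,"dy": 255,"dz": -125,"twist": 0.104},{"hand": -1,"dx": -2,"dy": 290,"dz": -125,"twist": 0.104},{"hand": -1,"dx": -2,"dy": 308,"dz": -125,"twist": 0.104},{"hand": -1,"dx": -2,"dy": 308,"dz": -125,"twist": 0.104}])

```text
clock: 5.2
position: [0.5718, 0.163, 0.1494]
tool_rot: [[-0.999, 0.05, -0.0], [0.05, 0.999, 0.003], [0.0, 0.003, -1.0]]
force: [-0.4, -0.8, -0.3]
width: 0.185
grasp_force: 30.0
```

Run:
```python
from h import *
for n in('wrist','top'):
    m=imaging.camera_model(n); i=imaging.camera(n)[:,:,::-1]
    cv2.imwrite(f'pics/{n}3r.png',i); np.save(f'{n}3.npy',m,allow_pickle=True)
    if n=='wrist': cv2.imwrite('pics/w3.png',cv2.resize(i,(800,600),interpolation=cv2.INTER_CUBIC))
s=manip.state(); print(s['clock'],s['position'],s['tool_rot'],s['width'],s['force'])
```

```text
5.3 [0.57281385 0.15687363 0.14914709] [[-9.98327271e-01  5.78154731e-02  1.74861040e-04]
 [ 5.78152413e-02  9.98326667e-01 -1.12380733e-03]
 [-2.39541892e-04 -1.11181787e-03 -9.99999353e-01]] 0.18461864743175416 [ 0.40525525 -0.50491603 -1.0357563 ]
```

View pics/w3.png

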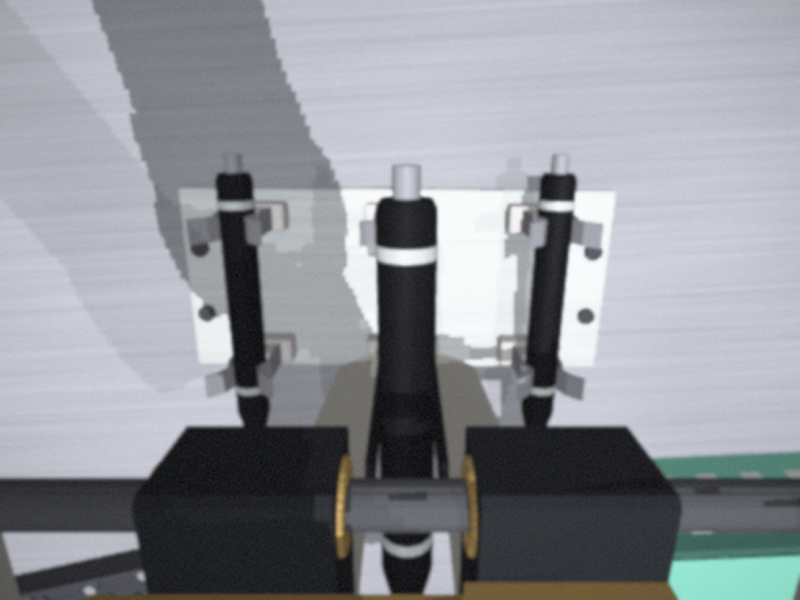

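The wrist view shows the held pen centred between its fellows: rings at (407,255) and (407,547), row-pen rear rings at (236,205) and (558,205). The rail edge is level in the image. Next I'll get the residual offsets from rays.

Run:
```python
from h import *
np.set_printoptions(precision=4,suppress=True)
m=np.load('wrist3.npy',allow_pickle=True).item(); img=cv2.imread('pics/wrist3r.png')
def ring(box,thr):
    x0,y0,x1,y1=box; g=img[y0:y1,x0:x1].min(2)
    v,u=np.nonzero(g>thr); return np.array([u.mean()+x0,v.mean()+y0])
def axp(box,z):
    d=dark(img,box,50,0); return axis(m,d,z)
for nm,b,z in [('left(c)',(138,136,172,248),.045),('right(b)',(338,136,372,248),.045),('held',(240,168,282,232),.157)]:
    a=axp(b,z); print(nm,*a,(a[0]+a[1])/2)
R={'L':([(236,205),(251,391)],.045),'R':([(557,205),(541,391)],.045),'H':([(407,255),(407,547)],.157)}
for k,(p,z) in R.items():
    P=cast(m,np.array(p)/1.5625,z)[:,:2]; print(k,P.ravel(),P.mean(0),np.degrees(np.arctan2(*(P[1]-P[0])[::-1])))
# rail edges (top 8 mm)
P=cast(m,np.array([(180,189),(614,191),(198,363),(597,366)])/1.5625,.008)[:,:2]; print(P,P.mean(0))
print(manip.state()['position'])
```

```text
left(c) [0.5217 0.0802] [0.6167 0.0751] 0.09519207074617342 0.01689337194194105 -3.080357374011007 [0.5692 0.0776]
right(b) [0.5305 0.2408] [0.6249 0.2351] 0.09451003365313634 0.016695332248476257 -3.4559388807275284 [0.5777 0.238 ]
held [0.5253 0.1659] [0.5557 0.1643] 0.030419975480166964 0.016475938992345836 -3.000398892757826 [0.5405 0.1651]
L [0.518  0.0816 0.6208 0.0748] [0.5694 0.0782] -3.807552437998013
R [0.526  0.2414 0.6291 0.2363] [0.5776 0.2388] -2.8730251476729207
H [0.5221 0.1663 0.6268 0.1611] [0.5745 0.1637] -2.840808278960294
[[0.5117 0.0391]
 [0.5251 0.284 ]
 [0.6187 0.0311]
 [0.6335 0.2808]] [0.5722 0.1587]
[0.5728 0.1569 0.1491]
```

carry_out(steps=[{"hand": -1,"dx": 0,"dy": 0,"dz": 20,"twist": 0},{"hand": -1,"dx": 0,"dy": 0,"dz": 40,"twist": 0},{"hand": -1,"dx": 0,"dy": 0,"dz": 45,"twist": 0},{"hand": -1,"dx": 0,"dy": 0,"dz": 45,"twist": 0},{"hand": -1,"dx": 0,"dy": 0,"dz": 45,"twist": 0},{"hand": -1,"dx": 0,"dy": 0,"dz": 45,"twist": 0}])

```text
clock: 5.9
position: [0.5737, 0.1575, 0.1047]
tool_rot: [[-0.998, 0.059, 0.002], [0.059, 0.998, 0.0], [-0.002, 0.0, -1.0]]
force: [0.6, -0.5, -0.6]
width: 0.182
grasp_force: 30.0
```

Run:
```python
from h import *
for n in('wrist','top','scene'):
    m=imaging.camera_model(n); i=imaging.camera(n)[:,:,::-1]
    cv2.imwrite(f'pics/{n}4r.png',i); np.save(f'{n}4.npy',m,allow_pickle=True)
    if n=='wrist': cv2.imwrite('pics/w4.png',cv2.resize(i[60:384,90:422],None,fx=1.8,fy=1.8,interpolation=cv2.INTER_CUBIC))
s=manip.state(); print(s['clock'],s['position'],s['tool_rot'],s['width'],s['force'])
```

```text
6.05 [0.57328728 0.15793599 0.10440695] [[-9.98334106e-01  5.76828832e-02  1.30270696e-03]
 [ 5.76833884e-02  9.98334864e-01  3.53596302e-04]
 [-1.28014132e-03  4.28151800e-04 -9.99999089e-01]] 0.18401246530437712 [-0.06841419  0.20398948 -0.48515133]
```

View pics/w4.png

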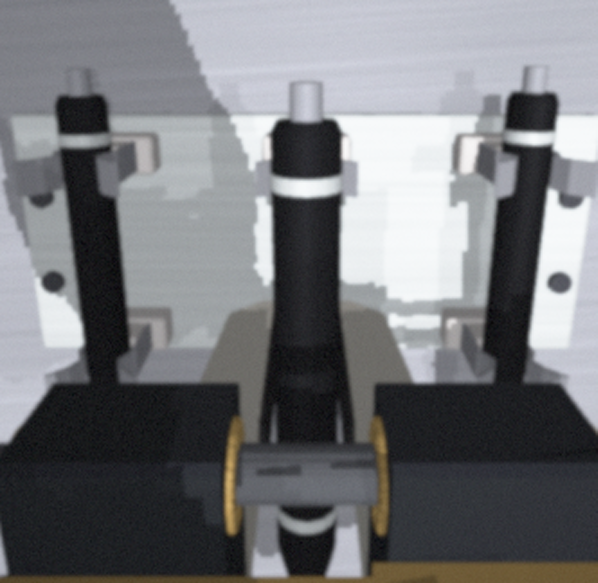

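Here the held pen sits centred over the rear clip of the empty station. Crop coordinates: clip leaves at x≈265 and 349, pen centre at 306, rings at y=186 and 522. Computing the correction:

Run:
```python
from h import *
np.set_printoptions(precision=4,suppress=True)
m=np.load('wrist4.npy',allow_pickle=True).item(); s=manip.state()
n=lambda p: np.array(p)/1.8+[90,60]
H=cast(m,n([(306,186),(307.5,522)]),s['position'][2]+.008)[:,:2]; print('H',H,H.mean(0))
for k,p in dict(L=(83,141),R=(528.5,137)).items(): print(k,cast(m,n(p),.045)[0])
print('clip leaves',cast(m,n([(265,178),(349,178)]),.062)); print('clip feet',cast(m,n([(266,147),(350,147)]),.02))
print(s['position'])
# centres from static views: top black blob of held pen tail
for c,z,b in [('top',s['position'][2]+.008,(165,100,200,190))]:
    mm=np.load(c+'4.npy',allow_pickle=True).item(); im=cv2.imread(f'pics/{c}4r.png')
```

```text
H [[0.524  0.1611]
 [0.6287 0.1554]] [0.5764 0.1582]
L [0.5184 0.0809 0.045 ]
R [0.5262 0.241  0.045 ]
clip leaves [[0.5321 0.1467 0.062 ]
 [0.5338 0.175  0.062 ]]
clip feet [[0.5284 0.1446 0.02  ]
 [0.5303 0.1784 0.02  ]]
[0.5733 0.1579 0.1044]
```

carry_out(steps=[{"hand": -1,"dx": 2,"dy": 0.3,"dz": 0,"twist": 0},{"hand": -1,"dx": 2,"dy": 0.3,"dz": 20,"twist": 0},{"hand": -1,"dx": 2,"dy": 0.3,"dz": 32,"twist": 0},{"hand": -1,"dx": 2,"dy": 0.3,"dz": 38,"twist": 0},{"hand": -1,"dx": 2,"dy": 0.3,"dz": 42,"twist": 0},{"hand": -1,"dx": 2,"dy": 0.3,"dz": 46,"twist": 0},{"hand": -1,"dx": 2,"dy": 0.3,"dz": 50,"twist": 0},{"hand": -1,"dx": 2,"dy": 0.3,"dz": 50,"twist": 0}], force=45)

```text
clock: 6.85
position: [0.5709, 0.1579, 0.0534]
tool_rot: [[-0.998, 0.058, -0.0], [0.058, 0.998, -0.001], [0.0, -0.001, -1.0]]
force: [-0.4, -0.3, -1.0]
width: 0.182
grasp_force: 45.0
```

carry_out(steps=[{"hand": -1,"dx": 0,"dy": 0,"dz": 3,"twist": 0},{"hand": -1,"dx": 0,"dy": 0,"dz": 6,"twist": 0},{"hand": -1,"dx": 0,"dy": 0,"dz": 9,"twist": 0},{"hand": -1,"dx": 0,"dy": 0,"dz": 12,"twist": 0},{"hand": -1,"dx": 0,"dy": 0,"dz": 14,"twist": 0},{"hand": -1,"dx": 0,"dy": 0,"dz": 16,"twist": 0},{"hand": -1,"dx": 0,"dy": 0,"dz": 17,"twist": 0},{"hand": -1,"dx": 0,"dy": 0,"dz": 17,"twist": 0}])

```text
clock: 7.65
position: [0.5703, 0.1583, 0.0366]
tool_rot: [[-0.998, 0.058, -0.001], [0.058, 0.998, -0.0], [0.001, -0.0, -1.0]]
force: [-1.2, -0.5, 1.9]
width: 0.181
grasp_force: 45.0
```

carry_out(steps=[{"hand": -1,"dx": 0,"dy": 0,"dz": 1,"twist": 0},{"hand": -1,"dx": 0,"dy": 0,"dz": 2,"twist": 0},{"hand": -1,"dx": 0,"dy": 0,"dz": 2,"twist": 0},{"hand": -1,"dx": 0,"dy": 0,"dz": 2,"twist": 0}])

```text
clock: 8.05
position: [0.5704, 0.1583, 0.0364]
tool_rot: [[-0.998, 0.058, -0.001], [0.058, 0.998, 0.0], [0.001, 0.0, -1.0]]
force: [-4.1, -1.1, 12.6]
width: 0.179
grasp_force: 45.0
```

carry_out(steps=[{"hand": -1,"dx": 0,"dy": 0,"dz": -2,"twist": 0},{"hand": -0.2,"dx": 0,"dy": 0,"dz": -2,"twist": 0},{"hand": -0.2,"dx": 0,"dy": 0,"dz": -2,"twist": 0},{"hand": -0.2,"dx": 0,"dy": 0,"dz": -2,"twist": 0},{"hand": -0.2,"dx": 0,"dy": 0,"dz": -2,"twist": 0},{"hand": -0.2,"dx": 0,"dy": 0,"dz": -10,"twist": 0},{"hand": -0.2,"dx": 0,"dy": 0,"dz": -25,"twist": 0},{"hand": -0.2,"dx": 0,"dy": 0,"dz": -50,"twist": 0},{"hand": -0.2,"dx": 0,"dy": 0,"dz": -90,"twist": 0},{"hand": -0.2,"dx": 0,"dy": 0,"dz": -130,"twist": 0},{"hand": -0.2,"dx": 0,"dy": 0,"dz": -170,"twist": 0},{"hand": -0.2,"dx": 0,"dy": 0,"dz": -170,"twist": 0}])

```text
clock: 9.25
position: [0.5746, 0.1593, 0.2115]
tool_rot: [[-0.998, 0.058, 0.013], [0.058, 0.998, 0.004], [-0.013, 0.005, -1.0]]
force: [0.5, -0.1, 0.8]
width: 0.4
grasp_force: 0.0
```

Run:
```python
from h import *
I=[]
for n,b in(('wrist',(80,60,440,330)),('scene',(270,110,450,245))):
    m=imaging.camera_model(n); i=imaging.camera(n)[:,:,::-1]
    cv2.imwrite(f'pics/{n}5r.png',i); np.save(f'{n}5.npy',m,allow_pickle=True)
    I.append(cv2.resize(i[b[1]:b[3],b[0]:b[2]],(400,300),interpolation=cv2.INTER_CUBIC))
cv2.imwrite('pics/f5.png',cv2.resize(np.vstack(I),None,fx=1,fy=1))
s=manip.state(); print(s['clock'],s['position'],s['width'],s['force'])
```

```text
9.35 [0.57117842 0.15838911 0.20598652] 0.39969730429928507 [-0.3697773   1.66771444 -1.06216637]
```

View pics/f5.png

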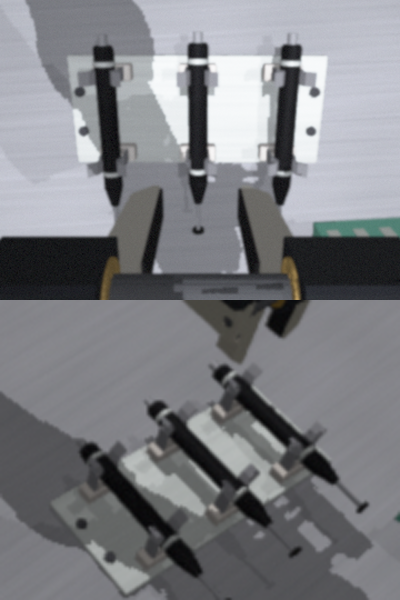

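All three pens lie parallel in the clips. In the upper view the middle pen's rings are at y=62 and 151, against 64 and 152 for its fellows. One quick check of the numbers before handing in.

Run:
```python
from h import *
np.set_printoptions(precision=4,suppress=True)
m=np.load('wrist5.npy',allow_pickle=True).item(); i=cv2.imread('pics/wrist5r.png')
f=lambda x,y:(80+int(x*.9),60+int(y*.9))
for nm,(a,b) in dict(c=((88,60),(126,175)),a=((182,60),(216,175)),b=((270,60),(306,175))).items():
    for z in(.045,.055):
        r=axis(m,dark(i,f(*a)+f(*b),50,0),z); print(nm,z,(r[0]+r[1])/2,r[2],r[4])
```

```text
c 0.045 [0.5685 0.0777] 0.09368934608081961 -3.317507037803783
c 0.055 [0.566  0.0804] 0.09075717617097614 -3.3175070378037828
a 0.045 [0.5706 0.1583] 0.09231481812501102 -3.129115259074784
a 0.055 [0.568  0.1585] 0.08942566644168799 -3.1291152590747835
b 0.045 [0.5768 0.2378] 0.09362126415649129 -3.576065711006143
b 0.055 [0.5741 0.2355] 0.09069122498806373 -3.57606571100614
```

```bash
python3 -c "
from workcell import job_done
print(job_done())"
```

```text
the job is handed in; nothing more can be done
None
```

The vacuum pen is snapped into the empty station, pressed down to the stop and about 2 mm off centre lengthways; its two fellows were left in place and the job is handed in.

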